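# Count three spacer rings through the tray's gate

### The job

Count the three steel spacer rings off the white counting tray: with the fingertips, sweep them one at a time along the board and through the narrow gate, so that each drops into the slot behind it before the next follows. Only push them, never pick a ring up, and leave the glass vial standing where it is on the tray and the cup and the tube beside it alone.

Things in the scene. Friction and masses are not known exactly. Their poses are not given: they have to be found in the camera images.
- tray: White counting tray, fixed. Origin: at bench height (z = 0), 100 mm before the gate on the tray's centre line; x points level towards the gate, y to its left, z up. Flat board, top at z = 56 mm, free from x = -125 to 100 and y = -131 to 131 mm, inside a grey rim 6 mm thick, top at z = 68 mm. The far rim (x = 100 to 106 mm) is open only at the gate.
- gate (a point): Middle of the gate, at the board's edge and at board height (100, 0, 56 mm in the tray's frame). The gate is open from y = -24 to 24 mm, its posts are 14 mm high. The board ends here in a sharp drop: a ring pushed until its centre is some 5 to 10 mm past the edge tips over it and falls into the slot.
- slot (a point): Middle of the floor of the open-topped catch slot behind the gate (137, 0, 6 mm in the tray's frame). The slot reaches from x = 100 to 174 mm and y = -40 to 40 mm in the tray's frame, walls to z = 57 mm.
- vial: Small capped glass vial, 16 mm across, 44 mm high, 12 g, standing upright on the tray's board among the rings (easily knocked over). Origin: centre of its underside, z up its axis.
- cup: Specimen cup with a yellow lid, 62 mm across, 69 mm high, standing on the bench to the right of the tray. Origin: centre of its underside, z up.
- tube: Capped 50 ml tube with a blue cap, 34 mm across, 113 mm high, standing on the bench to the left of the tray. Origin: centre of its underside, z up.
- ring_1_center (a point): Centre of one of three identical dark steel spacer rings: outside 28 mm, hole 12 mm, 8 mm thick, about 30 g, at the start lying flat and loose on the board (centre then at z = 60 mm). At least 18 mm free to the vial and the other rings; which of the four spots holds the vial varies.
- ring_2_center (a point): Centre of one of three identical dark steel spacer rings: outside 28 mm, hole 12 mm, 8 mm thick, about 30 g, at the start lying flat and loose on the board (centre then at z = 60 mm). At least 18 mm free to the vial and the other rings; which of the four spots holds the vial varies.
- ring_3_center (a point): Centre of one of three identical dark steel spacer rings: outside 28 mm, hole 12 mm, 8 mm thick, about 30 g, at the start lying flat and loose on the board (centre then at z = 60 mm). At least 18 mm free to the vial and the other rings; which of the four spots holds the vial varies.

How it is judged:
By the outcome, as a careful person would: the job done as asked, in the order asked, and still so for the second after the job is handed in, with the robot touching nothing.
It also fails if it takes over 56 s, if anything falls off the work surface, if the arm or the gripper's body presses on something with over 40 N, if the wrist force passes 120 N, or if a joint passes its speed limit or range.

### The arm

A 7-joint arm with a two-finger parallel gripper is mounted at the origin on a cart in front of the work surface, level with it; the furniture and walls round the work are solid. World frame = base frame: x ahead of the robot, y to its left, z up, the work surface at z = 0. Lengths are in m, angles in rad, forces in N, time in s.
With the tool pointing down it reaches from about 0.35 to 0.9 m from the base axis. Payload 7.2 kg.
Tool frame: the origin (TCP) lies at the very end of the fingers, on their centre line; the grasp point (between the pads) lies 19 mm behind it; x points along the fingers, z is the direction in which the jaws open and shut, and the axes are right-handed (so a half turn about x gives the same grasp; the last joint's range is limited). The gripper opens to 88 mm and grips with 3 to 60 N. Pads are 20 mm wide; open, the fingers measure 115 mm over their backs; the gripper's body (75 mm by 178 mm) begins 61 mm behind the grasp point.
Start: joints at [-0.068, 0.411, -0.013, 1.596, 0.006, 1.134, -0.082], TCP at [0.625, -0, 0.223] pointing down, gripper open.
Joint ranges: [-2.95, 2.95], [-0.29, 1.99], [-1.47, 1.44], [0.14, 2.54], [-1.03, 4.17], [0.13, 1.85], [-2.86, 2.86]. Speed limits (rad/s): [2.39, 2.39, 3.01, 3.01, 3.14, 3.14, 3.14].

### API

Orientations are given as a unit quaternion [w, x, y, z].
In Python, from bench import ctrl gives the robot as it stands.
- The arm moves only by the shell command python3 -m inch 'ROWS'. ROWS is JSON, a list that holds one entry, the list of rows, each a list of 5 numbers: the opening, from 0 (shut) to 1 (fully open), then the shift along the tool's x, y, z as a fraction of full scale, then the turn about the tool's x as a fraction of full scale. A call has 1 to 10 rows; each row shifts and turns the pose as measured when the row begins, along the tool's axes as they then stand; what a row does not reach is not made up. Full scale, the value 1, is 2 cm for a shift and 0.12 rad for a turn. A row lasts 1/12 s, in which the tool goes at most 41.7 mm and 7.16 degrees, less where a joint would pass 70% of its speed; a pose out of reach is approached as far as the arm can. A call with a number of a shift or a turn outside -1 to 1 is refused whole. A call with a gripper value outside its range is refused whole. The fingers move at their own pace and stop on an object; the grip force is fixed at half the most. Time passes only in rows, so rows that do not move let the fingers close. It gives the time, the measured TCP pose, the force and the opening at its end, in the units of the state.
- ctrl.sense(): the state, without advancing time (a new reading comes with each control period).
- ctrl.get_image(name): name is "scene" or "side" or "wrist"; returns the picture (480x640x3 uint8, red, green, blue); there is no depth.
- ctrl.calibration(name): a dict with "fx", "fy", "cx", "cy" (pixels), "camera_from_world" (4x4, takes a point from world to camera coordinates); the wrist camera has in their place "hand_eye" (4x4, takes a point from camera to tool coordinates, whose origin is the TCP and whose axes are the tool frame's). Camera axes: x right, y down, z forward; pixel columns grow to the right and rows downward; lengths in m; the calibration is good to about 2 mm. A picture is of the moment at which its call begins: read the wrist's pose just before it. calibration takes no time and is no camera call.
- ctrl.hand_in(): hands the job in, once; it reports no verdict.
The state is a dict: "t": time; "q": joint angles; "joint_velocities": joint speeds; "joint_torque": joint torques, N m; "ee_pos": TCP position; "eef_rot": TCP orientation; "contact_force": force on the tool from outside, world axes, zero at the start; "ft_torque": the same for the moment, N m; "finger_gap": opening from 0.0 (shut) to 1.0 (fully open).
Only numpy, scipy, OpenCV 4.12 (cv2) and the standard library are available. Lean on these libraries where they do the work, as an engineer would, in place of code of your own. Each camera call takes 0.05 s, during which the arm holds its last target.

## Working session

There is one attempt and no reset: what is moved stays moved. The work goes in short steps, Python scripts to look and compute and a shell command to move; the robot and the scene stay as the last step left them, time stands still between calls to the robot, and variables do not carry over. Pictures are saved under pics/ and viewed, and the job is handed in when it is done.

```bash
mkdir -p pics; ls
cat > h.py <<'E'
import numpy as np, cv2
from bench import ctrl
def snap(n,f):
    im=ctrl.get_image(n); cv2.imwrite('pics/'+f,im[:,:,::-1]); return im
E
python3 - <<'E'
from h import *
s=ctrl.sense(); print(s['t'],s['ee_pos'],s['eef_rot'],s['finger_gap'],s['contact_force'])
for n in ['scene','side','wrist']:
    snap(n,n+'0.png'); print(n,ctrl.calibration(n))
E
```

```text
pics
0.0 [ 6.24513939e-01 -4.54120111e-05  2.21840155e-01] [ 7.06562645e-01 -6.04029573e-05  7.07650496e-01 -3.13591862e-05] 1.000980700093641 [ 0.21606611 -0.96588186  0.25092795]
scene {'fx': 528.391976462891, 'fy': 528.391976462891, 'cx': 313.6987116094712, 'cy': 247.68252062904725, 'camera_from_world': array([[ 0.52567355, -0.85063865,  0.00901151, -0.32761668],
       [-0.36262271, -0.23364926, -0.90217116,  0.2397413 ],
       [ 0.76952719,  0.47097973, -0.43128412,  1.0467084 ],
       [ 0.        ,  0.        ,  0.        ,  1.        ]])}
side {'fx': 477.8055492219717, 'fy': 477.8055492219717, 'cx': 323.377253227188, 'cy': 240.87925374250034, 'camera_from_world': array([[ 0.97699062, -0.21312971,  0.00806577, -0.55185135],
       [-0.14037882, -0.67104996, -0.72800119,  0.10585141],
       [ 0.16057122,  0.71011807, -0.68552841,  0.98030254],
       [ 0.        ,  0.        ,  0.        ,  1.        ]])}
wrist {'fx': 355.2582582771594, 'fy': 355.2582582771594, 'cx': 318.1213608927015, 'cy': 237.8959681718914, 'hand_eye': array([[-5.25919525e-04, -2.95947899e-01,  9.55203939e-01,
        -1.60763781e-01],
       [-1.13220139e-03, -9.55203282e-01, -2.95948319e-01,
         8.18114001e-02],
       [ 9.99999221e-01, -1.23712822e-03,  1.67287434e-04,
         5.91900357e-04],
       [ 0.00000000e+00,  0.00000000e+00,  0.00000000e+00,
         1.00000000e+00]])}
```

View pics/scene0.png

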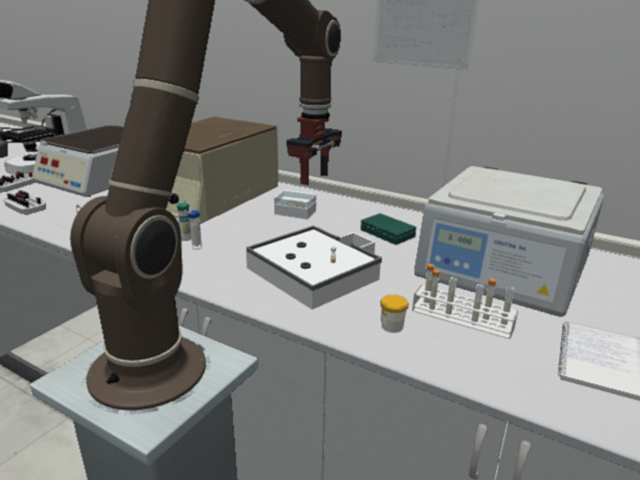

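View pics/side0.png

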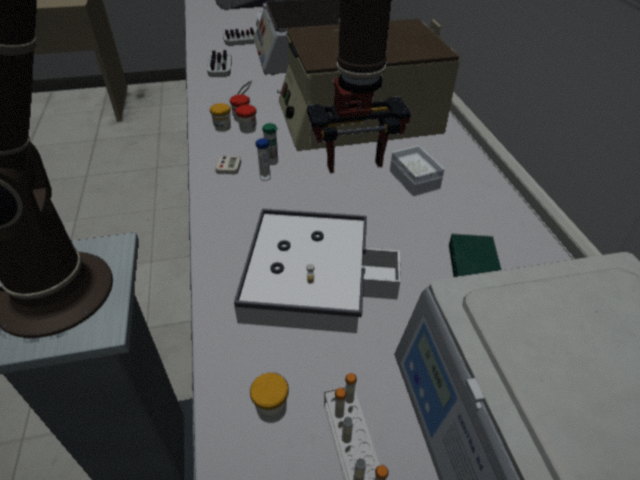

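View pics/wrist0.png

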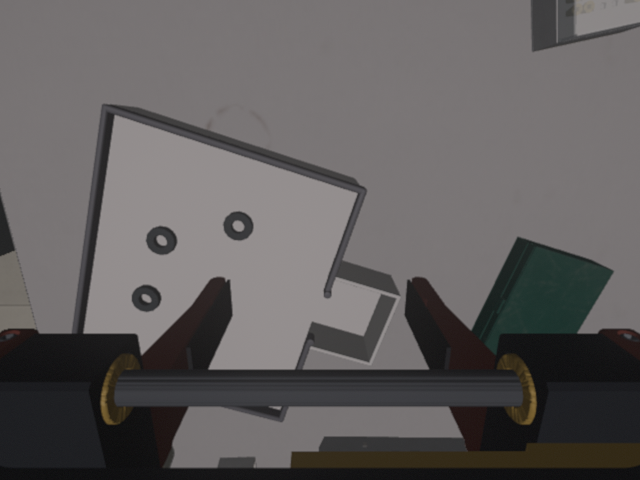

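The wrist view shows the tray with its far-left corner at (364,188), the gate posts at (327,293) and (311,338), and rings at (161,240), (238,225) and (146,298). The side view shows the vial's base at about (310,281).

```bash
cat >> h.py <<'E'
from scipy.spatial.transform import Rotation as R
from scipy.optimize import least_squares
def cam(n,s=None):
    c=ctrl.calibration(n); K=np.array([[c['fx'],0,c['cx']],[0,c['fy'],c['cy']],[0,0,1]])
    if n=='wrist':
        q=s['eef_rot']; T=np.eye(4); T[:3,:3]=R.from_quat([q[1],q[2],q[3],q[0]]).as_matrix(); T[:3,3]=s['ee_pos']
        E=np.linalg.inv(T@c['hand_eye'])
    else: E=c['camera_from_world']
    return K,E
def ray(n,uv,z,s=None):
    K,E=cam(n,s); d=E[:3,:3].T@np.linalg.inv(K)@np.array([*uv,1.]); o=-E[:3,:3].T@E[:3,3]
    return o+d*(z-o[2])/d[2]
def proj(n,P,s=None):
    K,E=cam(n,s); p=K@(E[:3,:3]@np.asarray(P)+E[:3,3]); return p[:2]/p[2]
E
python3 - <<'E'
from h import *
s=ctrl.sense()
im=cv2.imread('pics/wrist0.png')
cv2.imwrite('pics/w0z.png',cv2.resize(im[90:430,60:410],None,fx=2.2,fy=1.75,interpolation=cv2.INTER_CUBIC) if 0 else cv2.resize(im[90:390,60:410],None,fx=2,fy=2,interpolation=cv2.INTER_CUBIC))
im=cv2.imread('pics/side0.png')
cv2.imwrite('pics/s0z.png',cv2.resize(im[195:335,225:415],None,fx=4,fy=4,interpolation=cv2.INTER_CUBIC))
E
```

```text
(no output)
```

View pics/w0z.png

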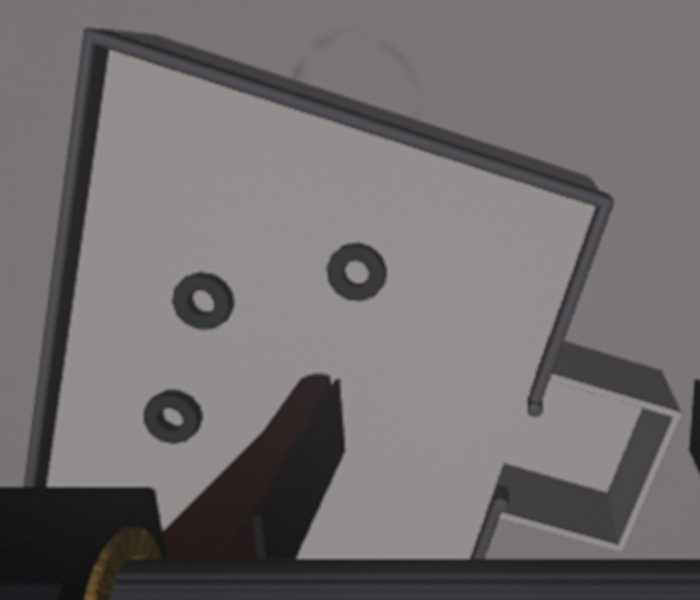

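View pics/s0z.png

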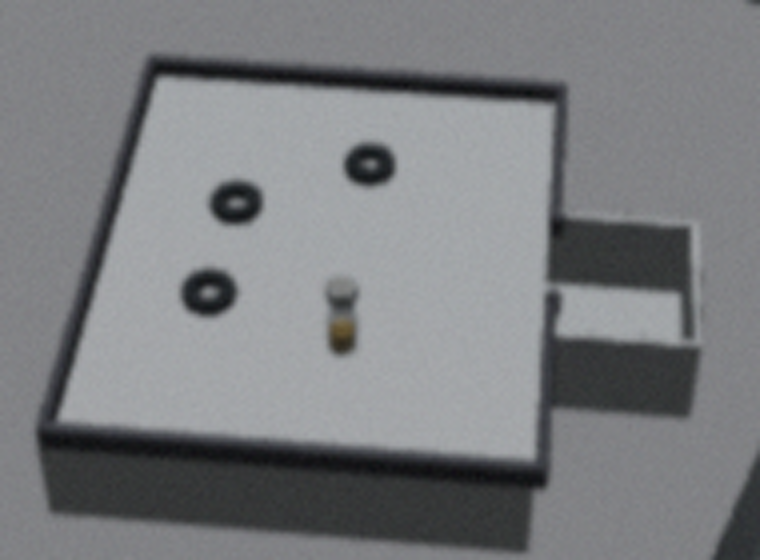

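Run:
```python
from h import *
s=ctrl.sense()
W=lambda x,y:(x/2+60-.25,y/2+90-.25); S=lambda x,y:(x/4+225-.4,y/4+195-.4)
obs=[('wrist',(-131,137,68),W(88,32)),('wrist',(106,137,68),W(611,198)),('wrist',(103,26,70),W(535,402)),('wrist',(103,-26,70),W(503,490)),
('side',(-131,137,68),S(150,58)),('side',(106,137,68),S(565,87)),('side',(-131,-137,68),S(42,430)),('side',(106,-137,68),S(545,482))]
def w(p,P):
    c,n=np.cos(p[2]),np.sin(p[2]); return np.array([p[0]+c*P[0]-n*P[1],p[1]+n*P[0]+c*P[1],P[2]])
def f(p,cams=('wrist','side')):
    return np.concatenate([proj(n,w(p,np.array(P)/1000),s)-uv for n,P,uv in obs if n in cams])
for c in [('wrist','side'),('wrist',),('side',)]:
    r=least_squares(lambda p:f(p,c),[.5,0,-.2]); print(c,r.x,r.fun.round(1))
    if len(c)==2: p=r.x
np.save('tray.npy',p)
def tr(X):
    d=X[:2]-p[:2]; c,n=np.cos(p[2]),np.sin(p[2]); return np.array([c*d[0]+n*d[1],-n*d[0]+c*d[1]])*1000
for nm,a,b in [('A',(203,300),(236,202)),('B',(357,271),(370,164)),('C',(173,416),(209,292))]:
    x=ray('wrist',W(*a),.062,s);y=ray('side',S(*b),.062,s); print(nm,x,y,tr(x).round(1),tr(y).round(1))
x=ray('side',S(342,290),.098);print('vial top',x,tr(x)); x=ray('side',S(341,346),.058);print('vial bot',x,tr(x))
x=ray('scene',(333,250),.1);print(x,tr(x))
print(R.from_quat(np.roll(s['eef_rot'],-1)).as_matrix().round(3))
```

```text
('wrist', 'side') [ 0.5278667  -0.06787564 -0.30121223] [-4.6 -3.   3.1 -1.8  0.1  4.7  0.5  5.2 -0.7 -1.1  0.8 -1.9 -0.6  0.1
  2.7 -3.4]
('wrist',) [ 0.52849039 -0.06769691 -0.29636466] [-4.8 -2.7  3.3 -2.7  0.7  4.   1.4  4.7]
('side',) [ 0.52619884 -0.07162257 -0.31549981] [-0.3 -0.5  1.4 -0.2 -2.2  1.   1.2 -1. ]
A [ 0.47650164 -0.01935139  0.062     ] [ 0.47447809 -0.02192234  0.062     ] [-63.4  31.1] [-64.6  28. ]
B [ 0.55040589 -0.00519966  0.062     ] [ 0.54896389 -0.00755712  0.062     ] [ 2.9 66.5] [ 2.3 63.9]
C [ 0.45352671 -0.08001465  0.062     ] [ 0.45137782 -0.08321659  0.062     ] [-67.4 -33.6] [-68.5 -37.3]
vial top [ 0.51016794 -0.12917207  0.098     ] [  1.28338921 -63.78755107]
vial bot [ 0.50935065 -0.128529    0.058     ] [  0.31210921 -63.41590404]
[ 0.48652718 -0.13976753  0.1       ] [-18.14956052 -80.91967715]
[[-0.001 -0.     1.   ]
 [-0.     1.     0.   ]
 [-1.    -0.    -0.001]]
```

```bash
cat >> h.py <<'E'
def totray(X,p):
    d=np.asarray(X)[:2]-p[:2]; c,n=np.cos(p[2]),np.sin(p[2]); return np.array([c*d[0]+n*d[1],-n*d[0]+c*d[1]])*1000
def toworld(P,p):
    P=np.asarray(P)/1000; c,n=np.cos(p[2]),np.sin(p[2]); return np.array([p[0]+c*P[0]-n*P[1],p[1]+n*P[0]+c*P[1],P[2]])
def state(verbose=1):
    p=np.load('tray.npy'); s=ctrl.sense(); M=R.from_quat(np.roll(s['eef_rot'],-1)).as_matrix()
    f=-M[:,1]; h=np.arctan2(f[1],f[0])-p[2]
    xy=totray(s['ee_pos'],p)
    if verbose: print('t%.2f tray xy'%s['t'],xy.round(1),'z%.1f head %.1fdeg'%(s['ee_pos'][2]*1000,np.degrees(h)),'F',s['contact_force'].round(1),'gap %.1fmm'%(s['finger_gap']*88),'tilt',M[2,0].round(4))
    return s,xy,h,p
def nav(x,y,head,z):
    """target in tray mm/deg; prints unit totals: tool x,y,z shifts AFTER the turn at current->target heading, turn"""
    s,xy,h,p=state()
    d=np.array([x,y])-xy; t=np.radians(head)
    for nm,a in (('cur-heading',h),('tgt-heading',t)):
        fw=d@[np.cos(a),np.sin(a)]; l=d@[-np.sin(a),np.cos(a)]
        print(nm,'units x %.2f y %.2f z %.2f'%(-(z-s['ee_pos'][2]*1000)/20,-fw/20,l/20))
    print('turn units %.2f'%(-(t-h)/.12))
E
python3 -c "
from h import *
nav(-25,94,-46,120)"
```

```text
t0.15 tray xy [72.3 93.5] z222.0 head -72.7deg F [-0.3  0.6 -1. ] gap 88.1mm tilt -1.0
cur-heading units x 5.10 y 1.47 z -4.64
tgt-heading units x 5.10 y 3.40 z -3.48
turn units -3.89
```

```bash
python3 -m inch '[[[0.17,0,0,0,-1],[0.17,0,0,0,-1],[0.17,0,0,0,-1],[0.17,0,0,0,-0.9],[0.17,0,0.6,-0.6,0],[0.17,0,0.6,-0.6,0],[0.17,0,0.6,-0.6,0],[0.17,0,0.6,-0.6,0],[0.17,0,0.6,-0.6,0],[0.17,0,0.4,-0.4,0]]]'
python3 - <<'E'
from h import *
nav(-25,94,-46,120)
snap('wrist','w1.png')
E
```

```text
t: 0.98
ee_pos: [0.5284, 0.0275, 0.2176]
eef_rot: [0.683, -0.171, 0.689, 0.172]
contact_force: [0.3, 0.2, 0.7]
finger_gap: 0.278
t0.98 tray xy [-27.8  91.3] z217.6 head -44.7deg F [0.3 0.2 0.7] gap 24.5mm tilt -1.0
cur-heading units x 4.88 y -0.00 z 0.20
tgt-heading units x 4.88 y 0.00 z 0.20
turn units 0.19
```

View pics/w1.png

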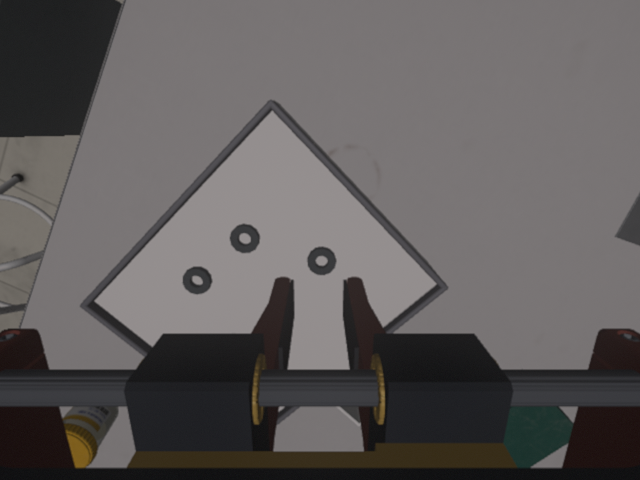

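The wrist view shows the rings at (321,260), (245,238) and (197,280), and tray corners at (272,101), (446,288) and (83,304). The camera looks over the tool's +y side. If I push along +y, the ring stays visible. First I'll refine the tray pose.

Run:
```python
from h import *
s1=ctrl.sense()
s0=dict(ee_pos=np.array([6.24513939e-01,-4.54120111e-05,2.21840155e-01]),eef_rot=np.array([7.06562645e-01,-6.04029573e-05,7.07650496e-01,-3.13591862e-05]))
W=lambda x,y:(x/2+60-.25,y/2+90-.25); S=lambda x,y:(x/4+225-.4,y/4+195-.4)
p=np.load('tray.npy')
ob=[('w0 BL',ray('wrist',W(88,32),.068,s0)),('w0 FL',ray('wrist',W(611,198),.068,s0)),('w1 BL',ray('wrist',(272,101),.068,s1)),('w1 FL',ray('wrist',(446,288),.068,s1)),('w1 BR',ray('wrist',(83,304),.068,s1)),
('s BL',ray('side',S(150,58),.068)),('s FL',ray('side',S(565,87),.068)),('s BR',ray('side',S(42,430),.068)),('s FR',ray('side',S(545,482),.068)),
('w0 A',ray('wrist',W(203,300),.063,s0)),('w1 A',ray('wrist',(245,238),.063,s1)),('s A',ray('side',S(236,202),.063)),
('w0 B',ray('wrist',W(357,271),.063,s0)),('w1 B',ray('wrist',(321,260),.063,s1)),('s B',ray('side',S(370,164),.063)),
('w0 C',ray('wrist',W(173,416),.063,s0)),('w1 C',ray('wrist',(197,280),.063,s1)),('s C',ray('side',S(209,292),.063))]
for n,x in ob: print(n,(x[:2]*1000).round(1))
```

```text
w0 BL [446.8  99.1]
w0 FL [666.9  29.6]
w1 BL [444.6 100.9]
w1 FL [663.9  28.8]
w1 BR [ 362.5 -152.7]
s BL [444.5  97.5]
s FL [666.2  25.6]
s BR [ 363.3 -159.8]
s FR [ 581.6 -236.6]
w0 A [476.9 -19.4]
w1 A [473.7 -18.3]
s A [474.4 -23. ]
w0 B [550.5  -5.3]
w1 B [546.4  -4.1]
s B [548.7  -8.6]
w0 C [454.  -79.9]
w1 C [450.4 -79. ]
s C [451.3 -84.2]
```

```bash
python3 - <<'E'
from h import *
T={'BL':(-128,134),'FL':(103,134),'BR':(-128,-134),'FR':(103,-134)}
O={'w0':[('BL',446.8,99.1),('FL',666.9,29.6)],'w1':[('BL',444.6,100.9),('FL',663.9,28.8),('BR',362.5,-152.7)],'s':[('BL',444.5,97.5),('FL',666.2,25.6),('BR',363.3,-159.8),('FR',581.6,-236.6)]}
def fit(ks):
    f=lambda p:np.concatenate([toworld([*T[c],0],p)[:2]*1000-[x,y] for k in ks for c,x,y in O[k]])
    r=least_squares(f,[.53,-.07,-.3],x_scale=[.01,.01,.01]);return r
for ks in (['w0'],['w1'],['s'],['w0','w1'],['w0','w1','s']):
    r=fit(ks);print(ks,r.x.round(4),r.fun.round(1))
p=r.x;np.save('tray.npy',p)
for n,X in dict(Aw=(475.3,-18.9),As=(474.4,-23),Bw=(548.5,-4.7),Bs=(548.7,-8.6),Cw=(452.2,-79.5),Cs=(451.3,-84.2),vial=(510,-129)).items(): print(n,totray(np.array(X)/1000,p).round(1))
E
sed -i 's/f=-M\[:,1\]/f=M[:,1]/; s/,-fw\/20,l\/20/,fw\/20,-l\/20/' h.py
python3 -c "
from h import *
nav(-25,94,-46,120)"
```

```text
['w0'] [ 0.5284 -0.0672 -0.3059] [-0.1  0.   0.1 -0. ]
['w1'] [ 0.5249 -0.066  -0.3162] [ 0.3  0.3  0.6  0.5 -0.9 -0.8]
['s'] [ 0.5258 -0.0722 -0.3161] [ 1.3 -2.6 -0.9 -2.5 -0.8  0.   0.4  5. ]
['w0', 'w1'] [ 0.5258 -0.0663 -0.3161] [-1.   1.7 -1.6 -0.6  1.2 -0.1  1.4  0.2 -0.  -1.2]
['w0', 'w1', 's'] [ 0.5258 -0.0689 -0.3159] [-1.  -0.9 -1.6 -3.2  1.2 -2.7  1.4 -2.4 -0.  -3.8  1.3  0.7 -0.9  0.8
 -0.8  3.3  0.5  8.3]
Aw [-63.5  31.9]
As [-63.1  27.7]
Bw [ 1.6 68.1]
Bs [ 3.  64.5]
Cw [-66.7 -32.9]
Cs [-66.1 -37.6]
vial [  3.7 -62. ]
t1.03 tray xy [-29.1  92.6] z217.7 head 136.2deg F [-2.4  0.  -1. ] gap 20.5mm tilt -1.0
cur-heading units x 4.88 y -0.10 z 0.19
tgt-heading units x 4.88 y 0.09 z -0.20
turn units 26.50
```

```bash
python3 -c "
from h import *
nav(-27,97,134,75)
print(ctrl.sense()['q'])"
```

```text
t1.03 tray xy [-29.1  92.6] z217.7 head 136.2deg F [-2.4  0.  -1. ] gap 20.5mm tilt -1.0
cur-heading units x 7.13 y 0.07 z 0.23
tgt-heading units x 7.13 y 0.08 z 0.23
turn units 0.32
[-0.02815022  0.26288585 -0.14143732  1.82310583  0.04130926  1.06791773
  0.30547712]
```

```bash
python3 -m inch '[[[0.17,0.9,0.1,0.1,0.3],[0.17,0.9,0,0.1,0],[0.17,0.9,0,0,0],[0.17,0.9,0,0,0],[0.17,0.9,0,0,0],[0.17,0.9,0,0,0],[0.17,0.9,0,0,0],[0.17,0.6,0,0,0],[0.17,0.3,0,0,0]]]'
python3 - <<'E'
from h import *
nav(-27,97,134,59)
im=snap('side','s2.png')
cv2.imwrite('pics/s2z.png',cv2.resize(im[175:335,225:415,::-1],None,fx=3.5,fy=3.5,interpolation=cv2.INTER_CUBIC))
E
```

```text
t: 1.78
ee_pos: [0.5332, 0.0311, 0.0699]
eef_rot: [0.688, -0.159, 0.69, 0.159]
contact_force: [0.1, -1.2, -0.5]
finger_gap: 0.173
t1.78 tray xy [-24.   97.4] z69.9 head 134.1deg F [ 0.1 -1.2 -0.5] gap 15.2mm tilt -1.0
cur-heading units x 0.54 y 0.09 z -0.12
tgt-heading units x 0.54 y 0.09 z -0.12
turn units 0.01
```

View pics/s2z.png

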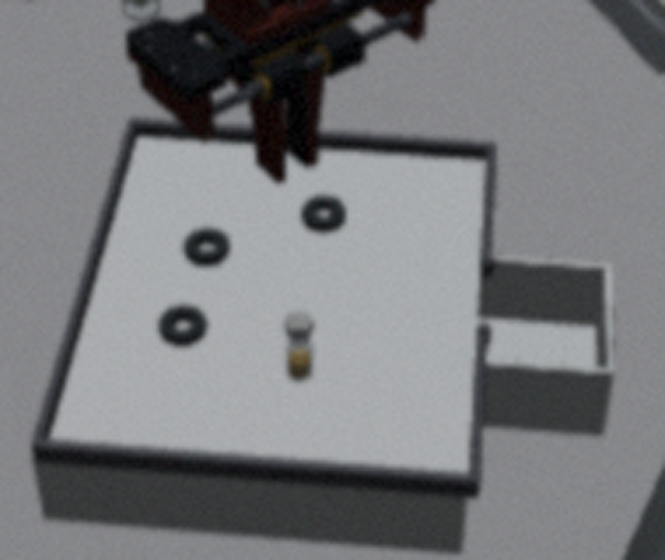

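The side view shows the fingertips at zoomed (275,178) and (308,163), and ring B ahead at (323,213). I'll compare the projected TCP with this.

Run:
```python
from h import *
s,xy,h,p=state()
M=R.from_quat(np.roll(s['eef_rot'],-1)).as_matrix()
z=lambda P:((proj('side',P)-[225,175])*3.5).round(0)
print(z(s['ee_pos']))
for a in(-1,1):
  for b in (-10,10): print(a,b,z(s['ee_pos']+M@np.array([0,b/1000,a*.0075])))
b=ray('side',(225+323/3.5,175+213/3.5),.062); d=(b-s['ee_pos'])*1000; print(M.T@d, totray(b,p))
```

```text
t1.83 tray xy [-24.5  97.1] z69.1 head 134.0deg F [-1.6  1.  -0.4] gap 14.8mm tilt -1.0
[284. 166.]
-1 -10 [284. 180.]
-1 10 [265. 163.]
1 -10 [303. 170.]
1 10 [284. 153.]
[  7.12602784 -42.64756285  -2.3693519 ] [ 3.43518817 64.79240719]
```

```bash
python3 -c "
import numpy as np
np.save('tray.npy',[.5258,-.0710,-.316])"
python3 -m inch '[[[0.17,0.5,0,-0.1,0],[0.17,0.1,-0.4,0,0],[0.17,0,-0.4,0,0],[0.17,0,-0.4,0,0],[0.17,0,-0.4,0,0],[0.17,0,-0.4,0,0],[0.17,0,-0.4,0,0]]]'
python3 - <<'E'
from h import *
nav(43,20,134,59)
im=snap('side','s3.png')
cv2.imwrite('pics/s3z.png',cv2.resize(im[175:335,225:415,::-1],None,fx=3.5,fy=3.5,interpolation=cv2.INTER_CUBIC))
E
```

```text
t: 2.42
ee_pos: [0.5557, -0.0168, 0.0584]
eef_rot: [0.689, -0.16, 0.689, 0.159]
contact_force: [-0.6, 0.4, 0.3]
finger_gap: 0.17
t2.42 tray xy [11.6 60.8] z58.4 head 134.1deg F [-0.6  0.4  0.3] gap 14.9mm tilt -1.0
cur-heading units x -0.03 y -2.56 z -0.29
tgt-heading units x -0.03 y -2.56 z -0.29
turn units 0.02
```

View pics/s3z.png

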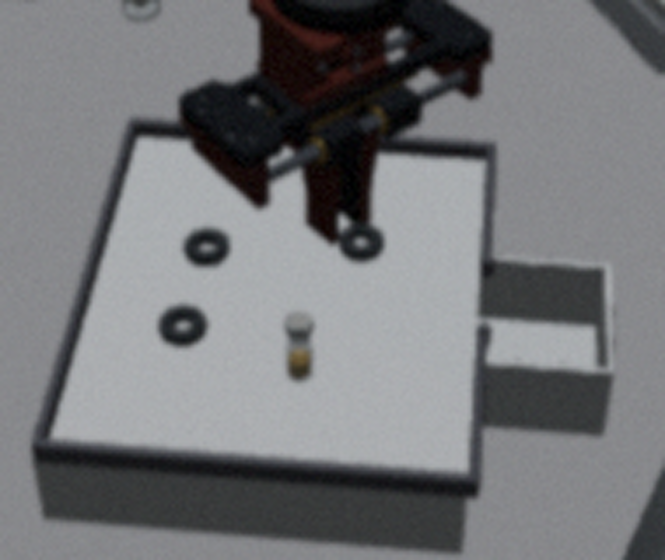

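Ring B is at zoomed (361,242), touching the fingertips. I'll check how well it is seated.

```bash
cat >> h.py <<'E'
def rel(u,v,sc=3.5,ox=225,oy=175):
    s,xy,h,p=state()
    M=R.from_quat(np.roll(s['eef_rot'],-1)).as_matrix()
    b=ray('side',(ox+(u+.5)/sc-.5,oy+(v+.5)/sc-.5),.062); d=(b-s['ee_pos'])*1000
    print('in tool',(M.T@d).round(1),'tray',totray(b,p).round(1))
E
python3 -c "
from h import *
rel(361,242)"
```

```text
t2.47 tray xy [13.1 59.1] z58.5 head 134.0deg F [ 1.3 -1.5  0.2] gap 14.8mm tilt -1.0
in tool [ -3.4 -20.3   0.4] tray [27.4 44.8]
```

```bash
python3 -m inch '[[[0.17,0,-0.4,0,0],[0.17,0,-0.4,0,0],[0.17,0,-0.4,0,0],[0.17,0,-0.4,0,0],[0.17,0,-0.4,0,0],[0.17,0,-0.4,0,0],[0.17,0,-0.4,0,0],[0.17,0,-0.2,0,0],[0.17,0,0,0,0]]]'
python3 - <<'E'
from h import *
im=snap('side','s4.png'); state()
cv2.imwrite('pics/s4z.png',cv2.resize(im[175:335,225:415,::-1],None,fx=3.5,fy=3.5,interpolation=cv2.INTER_CUBIC))
E
```

```text
t: 3.22
ee_pos: [0.5861, -0.0805, 0.0591]
eef_rot: [0.69, -0.159, 0.689, 0.157]
contact_force: [-0.3, 0.1, 0.5]
finger_gap: 0.168
t3.27 tray xy [60.  10.1] z59.1 head 133.9deg F [-0.4 -0.   0. ] gap 14.7mm tilt -1.0
```

View pics/s4z.png

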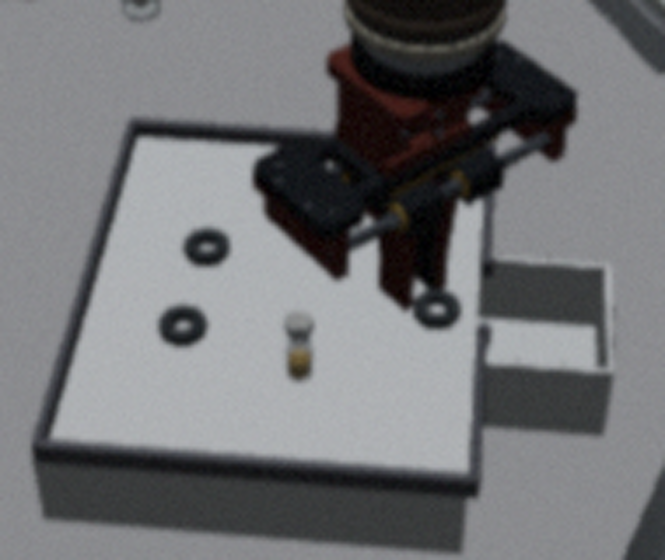

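Run:
```python
from h import *
rel(437,310)
p=np.load('tray.npy')
for P in [(103,24,70),(103,-24,70),(100,0,56),(-128,134,68),(103,134,68),(-128,-134,68),(103,-134,68)]: print(P,((proj('side',toworld(P,p))-[225,175])*3.5).round())
```

```text
t3.27 tray xy [60.  10.1] z59.1 head 133.9deg F [-0.4 -0.   0. ] gap 14.7mm tilt -1.0
in tool [ -2.8 -23.5  -0.1] tray [76.2 -6.9]
(103, 24, 70) [485. 265.]
(103, -24, 70) [482. 324.]
(100, 0, 56) [477. 311.]
(-128, 134, 68) [132. 120.]
(103, 134, 68) [492. 146.]
(-128, -134, 68) [ 34. 443.]
(103, -134, 68) [473. 481.]
```

```bash
python3 -c "
import numpy as np
np.save('tray.npy',[.5265,-.0733,-.316])"
python3 -m inch '[[[0.17,0,0.7,0,0],[0.17,-0.4,0.8,0,0],[0.17,-0.8,0,0,1],[0.17,-0.7,0,0,1],[0.17,0,0,0,1],[0.17,0,0,0,1],[0.17,0,0,0,1],[0.17,0,0,0,1],[0.17,0,0,0,1],[0.17,0,0,0,1]]]'
python3 -m inch '[[[0.17,0,0,0,1],[0.17,0,0,0,1],[0.17,0,0,0,1],[0.17,0,0,0,1],[0.17,0,0,0,1],[0.17,0,0,0,1],[0.17,0,0,0,1],[0.17,0,0,0,1],[0.17,0,0,0,1],[0.17,0,0,0,1]]]'
python3 -c "
from h import *
nav(31,-4,0,59)"
```

```text
t: 4.1
ee_pos: [0.5641, -0.0303, 0.103]
eef_rot: [0.681, 0.189, 0.683, -0.184]
contact_force: [0.4, -0.7, -0.4]
finger_gap: 0.172
t: 4.93
ee_pos: [0.554, -0.0024, 0.1089]
eef_rot: [0.44, 0.553, 0.453, -0.543]
contact_force: [-0.3, 0.3, -0.7]
finger_gap: 0.168
t4.93 tray xy [ 4.1 75.9] z108.9 head 6.5deg F [-0.3  0.3 -0.7] gap 14.8mm tilt -0.9997
cur-heading units x 2.49 y 0.89 z 4.12
tgt-heading units x 2.49 y 1.34 z 4.00
turn units 0.94
```

```bash
python3 -m inch '[[[0.17,0,0.2,0.3,0.9],[0.17,0,0.2,0.6,0],[0.17,0,0.2,0.6,0],[0.17,0,0.2,0.6,0],[0.17,0.2,0.2,0.6,0],[0.17,0.3,0.2,0.6,0],[0.17,0.3,0.1,0.5,0],[0.17,0,0,0,0]]]'
python3 - <<'E'
from h import *
nav(31,-4,0,59)
snap('wrist','w5.png')
E
```

```text
t: 5.6
ee_pos: [0.5513, -0.0758, 0.0928]
eef_rot: [0.413, 0.573, 0.432, -0.56]
contact_force: [-0.6, -0.4, -0.5]
finger_gap: 0.17
t5.60 tray xy [24.3  5.3] z92.8 head 1.6deg F [-0.6 -0.4 -0.5] gap 15.0mm tilt -0.9995
cur-heading units x 1.69 y 0.32 z 0.47
tgt-heading units x 1.69 y 0.33 z 0.47
turn units 0.23
```

View pics/w5.png

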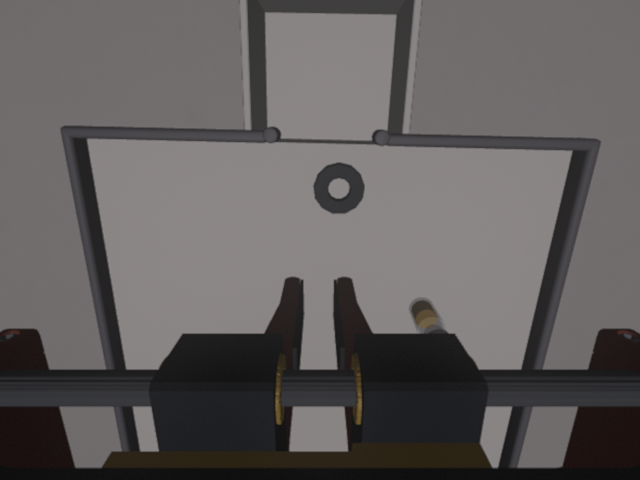

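The wrist view now shows ring B at (339,188), gate posts at (271,135) and (381,137), and the vial upright at (425,318).

```bash
cat >> h.py <<'E'
def wrel(pts,z=.063):
    s,xy,h,p=state()
    M=R.from_quat(np.roll(s['eef_rot'],-1)).as_matrix()
    for u in pts:
        b=ray('wrist',u[:2],u[2] if len(u)>2 else z,s); print(u,'in tool',(M.T@(b-s['ee_pos'])*1000).round(1),'tray',totray(b,p).round(1))
E
python3 -c "
from h import *
wrel([(339,188),(271,133,.07),(381,136,.07),(68,132,.068),(593,145,.068),(415,307,.058)])"
```

```text
t5.65 tray xy [24.4  6.3] z93.3 head 1.6deg F [-0.9 -0.5  0.1] gap 15.1mm tilt -0.9995
(339, 188) in tool [29.5 51.3 10.8] tray [75.7 -2.2]
(271, 133, 0.07) in tool [ 23.2  79.8 -23.8] tray [103.2  33. ]
(381, 136, 0.07) in tool [21.6 78.3 30.7] tray [103.3 -21.5]
(68, 132, 0.068) in tool [  28.4   80.3 -128. ] tray [100.9 137.3]
(593, 145, 0.068) in tool [ 20.4  74.  135.4] tray [ 101.8 -126.3]
(415, 307, 0.058) in tool [ 33.8 -22.2  58.6] tray [  3.4 -51.8]
```

```bash
python3 -m inch '[[[0.17,0.3,0,0.3,0.2],[0.17,0.5,0,0.25,0],[0.17,0.5,0,0,0],[0.17,0.3,0,0,0],[0.17,0,0,0,0]]]'
python3 - <<'E'
from h import *
nav(31,-4,0,59)
s=ctrl.sense();print(R.from_quat(np.roll(s['eef_rot'],-1)).as_matrix().round(3))
snap('wrist','w6.png')
E
```

```text
t: 6.07
ee_pos: [0.548, -0.0829, 0.0589]
eef_rot: [0.407, 0.578, 0.427, -0.564]
contact_force: [-0.8, -0.8, 1.0]
finger_gap: 0.166
t6.07 tray xy [23.4 -2.4] z58.9 head 0.4deg F [-0.8 -0.8  1. ] gap 14.6mm tilt -0.9994
cur-heading units x -0.01 y 0.38 z 0.08
tgt-heading units x -0.01 y 0.38 z 0.08
turn units 0.06
[[-0.     0.953 -0.304]
 [ 0.034 -0.304 -0.952]
 [-0.999 -0.011 -0.033]]
```

View pics/w6.png

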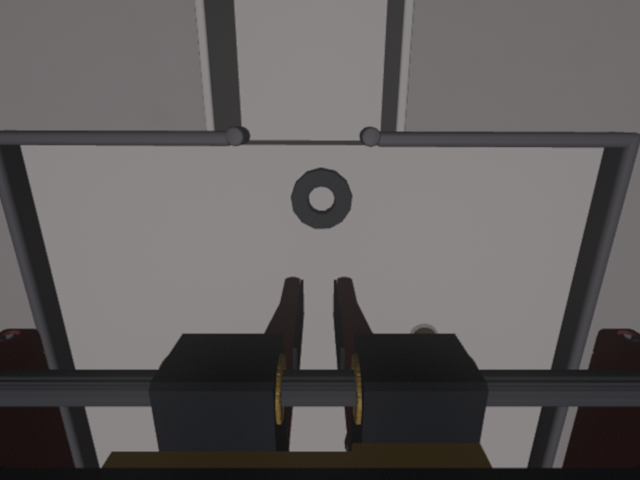

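```bash
python3 -m inch '[[[0.17,0,0.45,0,0],[0.17,-0.02,0.45,0,0],[0.17,-0.02,0.4,0,0],[0.17,-0.02,0.3,-0.12,0],[0.17,0,0.3,-0.12,0],[0.17,0,0,0,0]]]'
python3 - <<'E'
from h import *
state()
snap('wrist','w7.png')
E
```

```text
t: 6.62
ee_pos: [0.5916, -0.0896, 0.0609]
eef_rot: [0.408, 0.578, 0.427, -0.563]
contact_force: [0.1, 0.1, -0.6]
finger_gap: 0.174
t6.62 tray xy [66.9  4.7] z60.9 head 0.6deg F [ 0.1  0.1 -0.6] gap 15.3mm tilt -0.9994
```

View pics/w7.png

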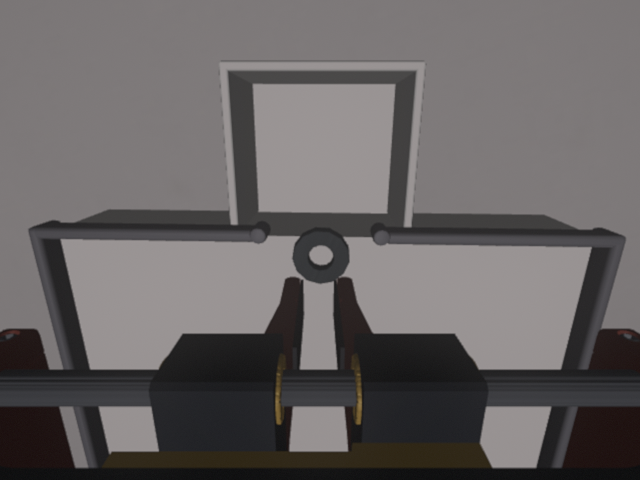

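Ring B at (321,256) is centred between the posts (258 and 381). I'll push it straight through.

```bash
python3 -m inch '[[[0.17,0.03,0.4,0,0],[0.17,0.03,0.4,0,0],[0.17,0,0.4,0,0],[0.17,0,0,0,0],[0.17,0,0,0,0]]]'
python3 - <<'E'
from h import *
state()
snap('wrist','w8.png')
E
```

```text
t: 7.08
ee_pos: [0.6159, -0.0975, 0.0593]
eef_rot: [0.408, 0.578, 0.427, -0.563]
contact_force: [0.5, -0.4, -0.9]
finger_gap: 0.17
t7.08 tray xy [92.5  4.8] z59.3 head 0.6deg F [ 0.5 -0.4 -0.9] gap 15.0mm tilt -0.9994
```

View pics/w8.png

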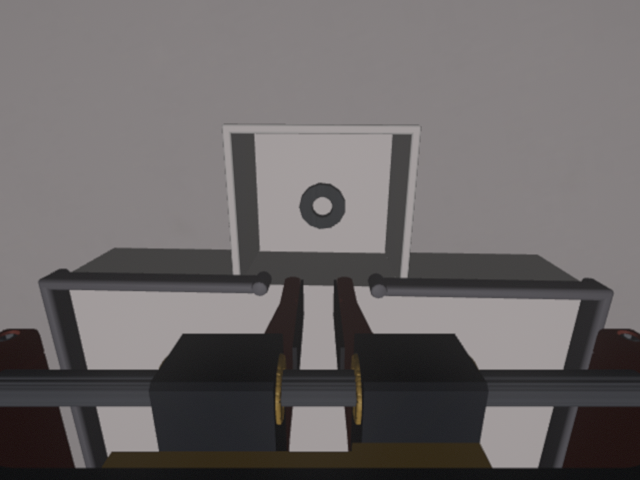

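Ring B is lying in the slot at (322,206). Next is ring A.

```bash
python3 -c "
import numpy as np
np.save('tray.npy',[.5279,-.0690,-.316])"
python3 -m inch '[[[0.17,-0.5,-0.3,0,0],[0.17,-0.8,-0.6,0,0],[0.17,-0.4,-1,-0.2,0.6],[0.17,0,-1,-0.2,0.6],[0.17,0,-1,-0.2,0],[0.17,0,-1,-0.2,0],[0.17,0,-1,-0.2,0],[0.17,0,-1,-0.2,0],[0.17,0,-0.7,-0.2,0],[0.17,0,0,0,0]]]'
python3 - <<'E'
from h import *
nav(-98,37,-8,59)
snap('wrist','w9.png')
E
```

```text
t: 7.97
ee_pos: [0.4768, -0.0102, 0.1026]
eef_rot: [0.361, 0.609, 0.384, -0.593]
contact_force: [-0.4, -1.0, -0.1]
finger_gap: 0.167
t7.97 tray xy [-66.8  40. ] z102.6 head -8.3deg F [-0.4 -1.  -0.1] gap 14.7mm tilt -0.9993
cur-heading units x 2.18 y -1.52 z 0.37
tgt-heading units x 2.18 y -1.52 z 0.36
turn units -0.05
```

View pics/w9.png

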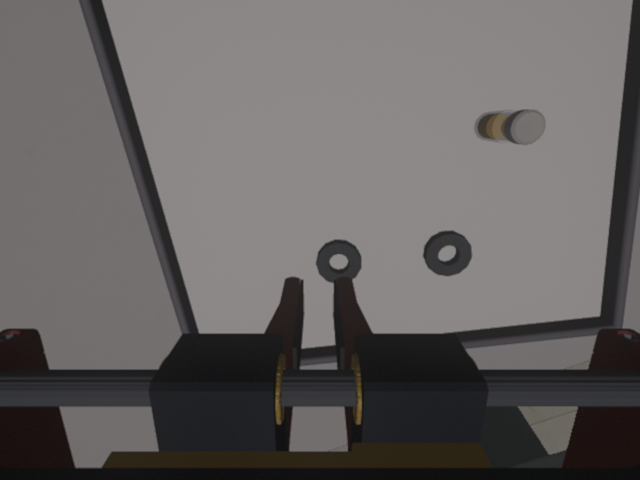

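Ring A is at (339,261) and ring C at (448,253). The vial is standing at (490,127).

```bash
python3 -c "
from h import *
wrel([(339,261),(448,253),(485,127,.058)])"
```

```text
t8.02 tray xy [-65.4  39.5] z102.9 head -8.3deg F [-0.5  1.2  0. ] gap 15.1mm tilt -0.9993
(339, 261) in tool [39.4  5.6 12. ] tray [-62.   28.3]
(448, 253) in tool [37.1 11.5 76.2] tray [-65.5 -36.1]
(485, 127, 0.058) in tool [40.6 82.5 89.8] tray [  2.7 -59.7]
```

```bash
python3 -m inch '[[[0.17,0,-0.75,0.3,0],[0.17,0,-0.75,0.3,0],[0.17,0.3,0,0,0],[0.17,0.6,0,0,0],[0.17,0.6,0,0,0],[0.17,0.4,0,0,0],[0.17,0.1,0,0,0],[0.17,0,0,0,0]]]'
python3 - <<'E'
from h import *
nav(-98,37,-8,59)
snap('wrist','w10.png')
s=ctrl.sense();print(R.from_quat(np.roll(s['eef_rot'],-1)).as_matrix().round(3))
E
```

```text
t: 8.68
ee_pos: [0.4522, -0.0102, 0.0643]
eef_rot: [0.363, 0.613, 0.381, -0.59]
contact_force: [-0.4, -0.5, 0.2]
finger_gap: 0.17
t8.68 tray xy [-90.2  32.4] z64.3 head -8.5deg F [-0.4 -0.5  0.2] gap 15.0mm tilt -0.9992
cur-heading units x 0.27 y -0.42 z -0.17
tgt-heading units x 0.27 y -0.42 z -0.17
turn units -0.07
[[ 0.014  0.894 -0.447]
 [ 0.038 -0.447 -0.894]
 [-0.999 -0.004 -0.041]]
```

View pics/w10.png

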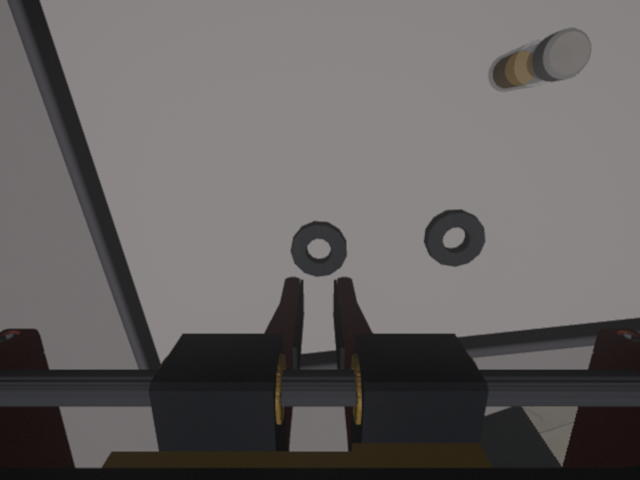

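```bash
python3 -m inch '[[[0.17,0.2,-0.25,0,0],[0.17,0.07,0,0,0],[0.17,0,0.3,0,0],[0.17,0,0.4,0.02,0],[0.17,0,0.4,0.02,0],[0.17,0,0.4,0.02,0],[0.17,0,0.4,0.02,0],[0.17,0,0.4,0.02,0],[0.17,0,0.4,0.02,0],[0.17,0,0.4,0.02,0]]]'
python3 - <<'E'
from h import *
nav(75,0,-8,59)
snap('wrist','w11.png')
E
```

```text
t: 9.57
ee_pos: [0.5086, -0.0408, 0.0599]
eef_rot: [0.363, 0.614, 0.38, -0.589]
contact_force: [-0.7, -0.1, -1.0]
finger_gap: 0.172
t9.57 tray xy [-27.1  20.8] z59.9 head -8.4deg F [-0.7 -0.1 -1. ] gap 15.2mm tilt -0.9991
cur-heading units x 0.04 y 5.20 z 0.28
tgt-heading units x 0.04 y 5.20 z 0.32
turn units -0.06
```

View pics/w11.png

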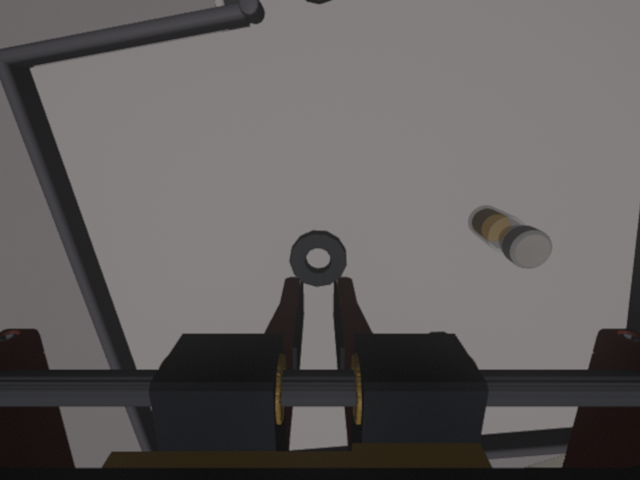

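Ring A is seated at (318,258). The vial, at (490,225), is well clear.

```bash
python3 -m inch '[[[0.17,0.02,0.4,0.03,0],[0.17,0,0.4,0.03,0],[0.17,0,0.4,0.03,0],[0.17,0,0.4,0.03,0],[0.17,0,0.4,0.03,-0.1],[0.17,0,0.4,0.03,-0.1],[0.17,0,0.4,0.03,-0.1],[0.17,0,0.4,0.03,-0.1],[0.17,0,0.4,0.03,-0.1],[0.17,0,0,0,0]]]'
python3 - <<'E'
from h import *
nav(75,0,0,59)
snap('wrist','w12.png')
E
```

```text
t: 10.45
ee_pos: [0.5793, -0.082, 0.0591]
eef_rot: [0.384, 0.601, 0.399, -0.576]
contact_force: [-0.1, 0.5, 0.8]
finger_gap: 0.169
t10.45 tray xy [52.9  3.6] z59.1 head -4.6deg F [-0.1  0.5  0.8] gap 14.9mm tilt -0.9991
cur-heading units x 0.00 y 1.12 z 0.09
tgt-heading units x 0.00 y 1.11 z 0.18
turn units -0.67
```

View pics/w12.png

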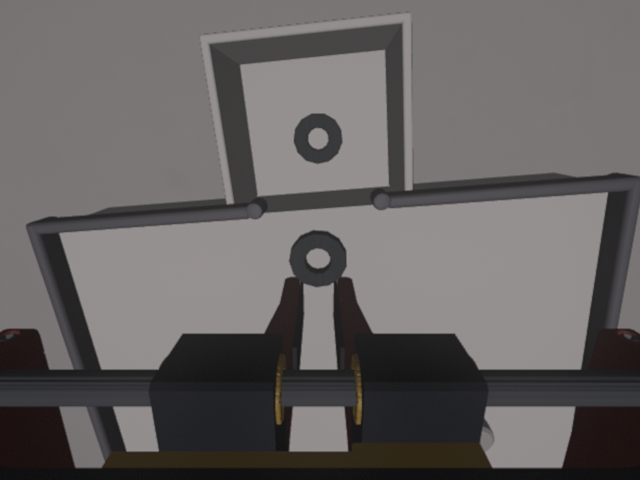

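Ring A at (318,258) is lined up with the gate, whose posts are at (256,211) and (381,202). I'll push it on through.

```bash
python3 -m inch '[[[0.17,0,0.4,0.02,-0.15],[0.17,0,0.4,0.02,-0.15],[0.17,0,0.4,0.02,-0.15],[0.17,0,0.4,0,-0.1],[0.17,0,0.35,0,0],[0.17,0,0,0,0],[0.17,0,0,0,0]]]'
python3 - <<'E'
from h import *
nav(92,0,0,59)
snap('wrist','w13.png')
E
```

```text
t: 11.08
ee_pos: [0.6184, -0.098, 0.0585]
eef_rot: [0.405, 0.587, 0.42, -0.561]
contact_force: [-1.1, 0.3, -0.2]
finger_gap: 0.171
t11.08 tray xy [95.   0.6] z58.5 head -0.5deg F [-1.1  0.3 -0.2] gap 15.1mm tilt -0.9991
cur-heading units x -0.02 y -0.15 z 0.03
tgt-heading units x -0.02 y -0.15 z 0.03
turn units -0.07
```

View pics/w13.png

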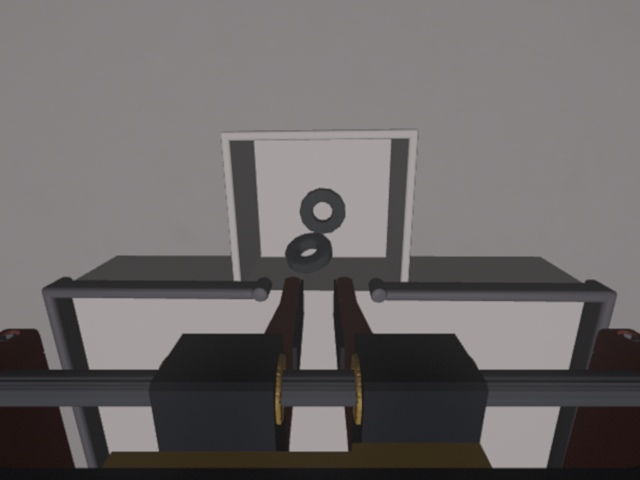

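Ring A has dropped into the slot and is leaning on ring B at (309,252). Next is ring C. I'll go up and straight back, then to the right, keeping clear of the vial.

```bash
python3 -m inch '[[[0.17,-0.6,-0.3,0,0],[0.17,-1,-0.4,0,0],[0.17,-1,-0.9,0,0],[0.17,0,-1,0,0],[0.17,0,-1,0,0],[0.17,0,-1,0,0],[0.17,0,-1,0,0],[0.17,0,-1,0,-0.6],[0.17,0,-0.8,0.2,-0.5],[0.17,0,0,0.3,0]]]'
python3 - <<'E'
from h import *
nav(-100,-43,8,59)
snap('wrist','w14.png')
E
```

```text
t: 11.97
ee_pos: [0.4628, -0.0595, 0.1175]
eef_rot: [0.444, 0.558, 0.459, -0.53]
contact_force: [0.0, -0.4, 0.3]
finger_gap: 0.172
t11.97 tray xy [-64.8 -11.2] z117.5 head 7.5deg F [ 0.  -0.4  0.3] gap 15.1mm tilt -0.999
cur-heading units x 2.92 y -1.95 z 1.35
tgt-heading units x 2.92 y -1.96 z 1.33
turn units -0.08
```

View pics/w14.png

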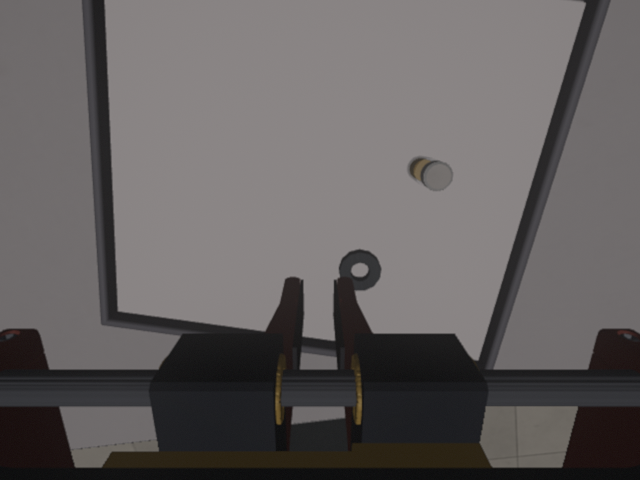

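Ring C is at (360,270), and the vial stands at (418,167).

```bash
python3 -c "
from h import *
wrel([(360,270),(416,165,.058)])"
```

```text
t12.02 tray xy [-62.9 -12.3] z117.9 head 7.2deg F [-1.  -0.9 -0.5] gap 14.8mm tilt -0.9989
(360, 270) in tool [53.6 -6.  26.8] tray [-65.2 -37.2]
(416, 165, 0.058) in tool [58.  60.7 59. ] tray [  5.  -60.5]
```

```bash
python3 -m inch '[[[0.17,0,-0.7,0.45,0],[0.17,0,-0.7,0.45,0],[0.17,0,-0.7,0.44,0],[0.17,0.2,0,0,-0.1],[0.17,0.6,0,0,0],[0.17,0.6,0,0,0],[0.17,0.6,0,0,0],[0.17,0.4,0,0,0],[0.17,0,0,0,0]]]'
python3 - <<'E'
from h import *
nav(-100,-43,8,59)
snap('wrist','w15.png')
E
```

```text
t: 12.77
ee_pos: [0.4287, -0.0804, 0.0713]
eef_rot: [0.446, 0.565, 0.453, -0.526]
contact_force: [0.3, 0.4, -0.2]
finger_gap: 0.172
t12.77 tray xy [-90.8 -41.6] z71.3 head 7.1deg F [ 0.3  0.4 -0.2] gap 15.1mm tilt -0.9985
cur-heading units x 0.62 y -0.47 z 0.01
tgt-heading units x 0.62 y -0.47 z 0.00
turn units -0.13
```

View pics/w15.png

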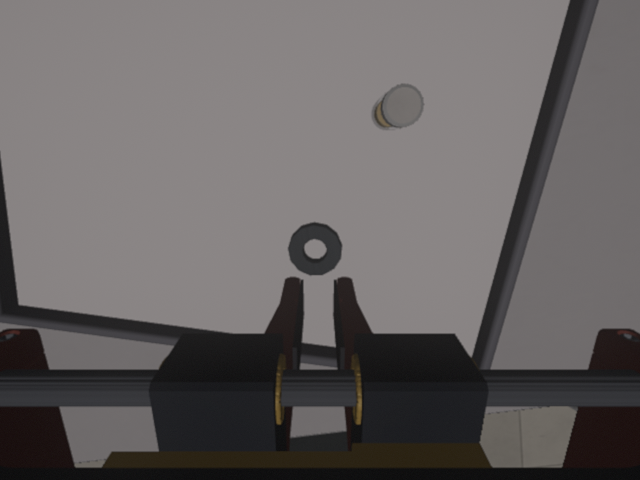

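```bash
python3 -m inch '[[[0.17,0.25,-0.3,-0.1,-0.5],[0.17,0.3,0,0,-0.4],[0.17,0,0.3,0,-0.1],[0.17,0,0.4,-0.03,0],[0.17,0,0.4,-0.05,0],[0.17,0,0.4,-0.05,0],[0.17,0,0.4,-0.05,0]]]'
python3 - <<'E'
from h import *
nav(-22,-10,14,60)
snap('wrist','w16.png')
E
```

```text
t: 13.4
ee_pos: [0.4687, -0.0768, 0.0653]
eef_rot: [0.48, 0.538, 0.482, -0.497]
contact_force: [0.2, 0.2, 0.0]
finger_gap: 0.171
t13.40 tray xy [-53.8 -25.8] z65.3 head 13.8deg F [0.2 0.2 0. ] gap 15.0mm tilt -0.9983
cur-heading units x 0.26 y 1.73 z -0.39
tgt-heading units x 0.26 y 1.74 z -0.38
turn units -0.02
```

View pics/w16.png

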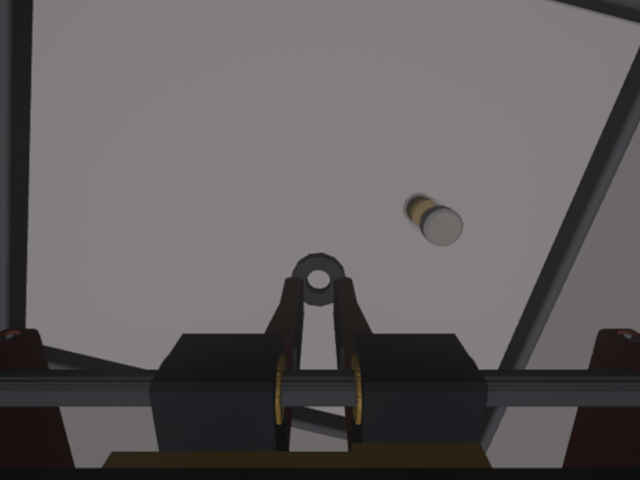

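The tool is still at z = 65 mm, so the fingertips have slid over the ring, which shows at (318,280), with no force. I'll back off and come down lower.

```bash
python3 -c "
from h import *
wrel([(318,280)])"
python3 -m inch '[[[0.17,-0.2,0,0,0],[0.17,0,-0.5,0,0],[0.17,0,-0.6,0,0],[0.17,0,-0.4,0,0],[0.17,0,0,0,0]]]'
python3 - <<'E'
from h import *
nav(-22,-10,14,60)
snap('wrist','w17.png')
E
```

```text
t13.45 tray xy [-51.9 -25. ] z65.6 head 13.9deg F [ 3.7 -0.1 -0.4] gap 15.0mm tilt -0.9983
(318, 280) in tool [ 3.   9.4 -0.3] tray [-42.7 -22.3]
t: 13.87
ee_pos: [0.4379, -0.0744, 0.0685]
eef_rot: [0.481, 0.538, 0.481, -0.497]
contact_force: [-0.0, 0.1, -0.9]
finger_gap: 0.171
t13.87 tray xy [-83.9 -33.1] z68.5 head 13.8deg F [-0.   0.1 -0.9] gap 15.0mm tilt -0.9983
cur-heading units x 0.43 y 3.28 z -0.38
tgt-heading units x 0.43 y 3.28 z -0.37
turn units -0.02
```

View pics/w17.png

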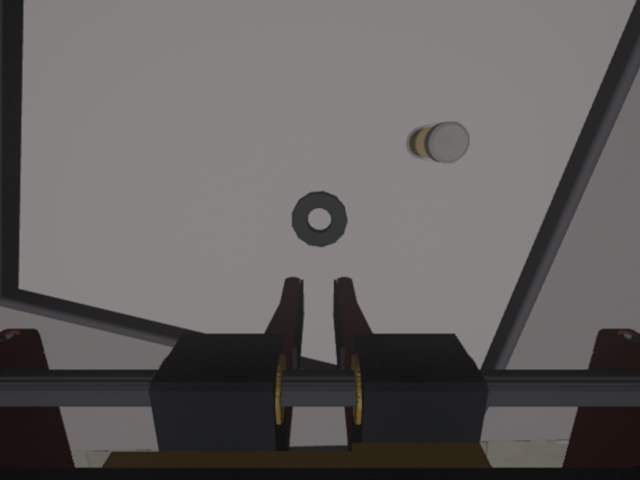

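Ring C lies flat at (319,219), with the fingers behind it. I'll come down and check the height.

```bash
python3 -m inch '[[[0.17,0.25,0,0,0],[0.17,0.2,0,0,0],[0.17,0,0,0,0],[0.17,0,0,0,0]]]'
python3 - <<'E'
from h import *
nav(-22,-10,14,59.5)
s=ctrl.sense();print(R.from_quat(np.roll(s['eef_rot'],-1)).as_matrix().round(3))
E
```

```text
t: 14.25
ee_pos: [0.4391, -0.0738, 0.0592]
eef_rot: [0.481, 0.539, 0.481, -0.497]
contact_force: [-0.4, -1.2, 0.5]
finger_gap: 0.165
t14.25 tray xy [-82.9 -32.2] z59.2 head 13.8deg F [-0.4 -1.2  0.5] gap 14.5mm tilt -0.9982
cur-heading units x -0.02 y 3.22 z -0.35
tgt-heading units x -0.02 y 3.22 z -0.34
turn units -0.02
[[ 0.044  0.996 -0.072]
 [ 0.041 -0.074 -0.996]
 [-0.998  0.041 -0.044]]
```

```bash
python3 -m inch '[[[0.17,0.01,0.3,0,0],[0.17,0.02,0.4,0,0],[0.17,0.02,0.4,-0.03,0],[0.17,0.02,0.4,-0.05,0],[0.17,0.02,0.4,-0.05,0],[0.17,0.02,0.4,-0.05,0]]]'
python3 - <<'E'
from h import *
nav(-22,-10,14,59)
snap('wrist','w18.png')
E
```

```text
t: 14.75
ee_pos: [0.4896, -0.0738, 0.0585]
eef_rot: [0.481, 0.539, 0.481, -0.497]
contact_force: [-1.1, 0.1, 0.1]
finger_gap: 0.172
t14.75 tray xy [-34.9 -16.5] z58.5 head 13.8deg F [-1.1  0.1  0.1] gap 15.1mm tilt -0.9983
cur-heading units x -0.02 y 0.71 z -0.16
tgt-heading units x -0.02 y 0.71 z -0.16
turn units -0.03
```

View pics/w18.png

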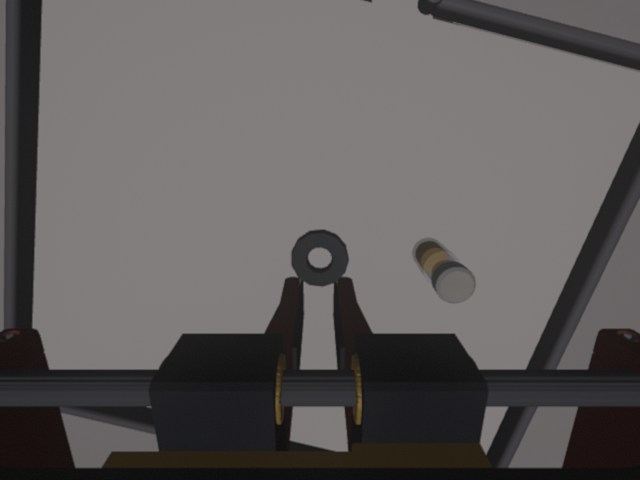

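Ring C is seated at (320,257). The vial's base, at (428,250), is about 16 mm clear of the finger. I'll continue and straighten out.

```bash
python3 -m inch '[[[0.17,0.01,0.4,0.02,0.1],[0.17,0.02,0.4,0.01,0.2],[0.17,0.02,0.4,0,0.2],[0.17,0.01,0.4,-0.02,0.2],[0.17,0.01,0.4,-0.03,0.2],[0.17,0.01,0.4,-0.05,0.2],[0.17,0.01,0.4,-0.06,0.2],[0.17,0,0.4,-0.07,0.2]]]'
python3 - <<'E'
from h import *
nav(53,0,0,59)
snap('wrist','w19.png')
E
```

```text
t: 15.47
ee_pos: [0.5615, -0.0798, 0.0592]
eef_rot: [0.426, 0.584, 0.43, -0.542]
contact_force: [-0.4, 0.6, 0.2]
finger_gap: 0.167
t15.47 tray xy [35.3  0.2] z59.2 head 2.5deg F [-0.4  0.6  0.2] gap 14.7mm tilt -0.9982
cur-heading units x 0.01 y 0.88 z 0.05
tgt-heading units x 0.01 y 0.88 z 0.01
turn units 0.37
```

View pics/w19.png

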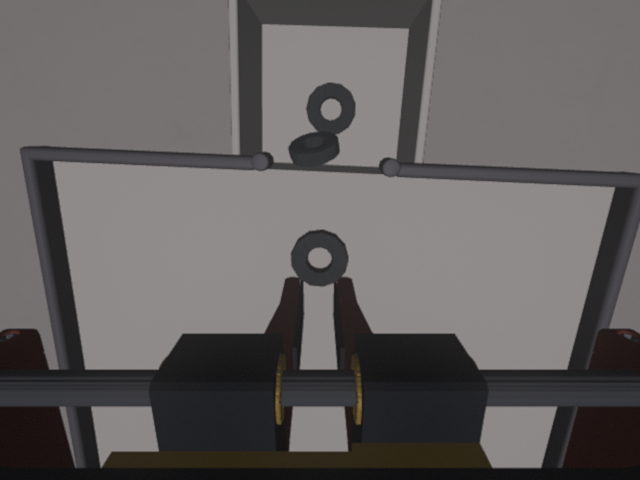

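Ring C at (320,258) is lined up with the gate, whose centre is at (326,166). Ring A rests well down inside the slot.

```bash
python3 -m inch '[[[0.17,0.01,0.4,0.01,0.1],[0.17,0.01,0.4,0,0.1],[0.17,0.01,0.4,0,0.1],[0.17,0,0.4,0,0.1],[0.17,0,0.1,0,0],[0.17,0,0,0,0]]]'
python3 - <<'E'
from h import *
nav(94,0,0,59)
snap('wrist','w20.png')
E
```

```text
t: 16.02
ee_pos: [0.5997, -0.0911, 0.0597]
eef_rot: [0.41, 0.595, 0.414, -0.553]
contact_force: [-0.5, 1.0, -0.2]
finger_gap: 0.172
t16.02 tray xy [75.1  1.4] z59.7 head -0.6deg F [-0.5  1.  -0.2] gap 15.1mm tilt -0.9982
cur-heading units x 0.03 y 0.94 z 0.06
tgt-heading units x 0.03 y 0.94 z 0.07
turn units -0.09
```

View pics/w20.png

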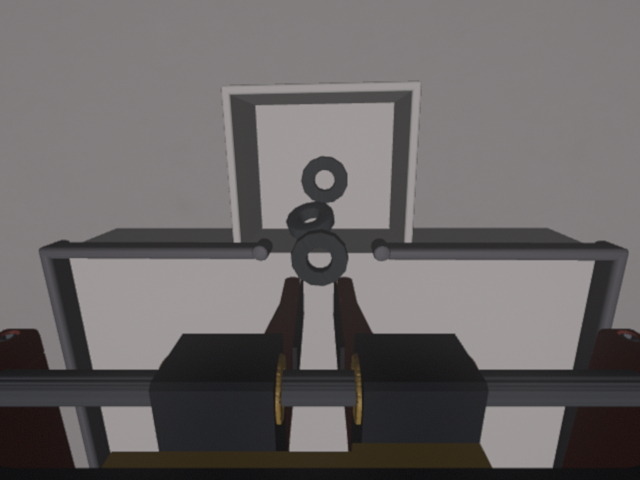

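```bash
python3 -m inch '[[[0.17,0.02,0.35,0.02,0],[0.17,0.01,0.35,0.02,0],[0.17,0,0.25,0,0],[0.17,0,0,0,0],[0.17,0,0,0,0],[0.17,0,0,0,0]]]'
python3 - <<'E'
from h import *
nav(94,0,0,59)
snap('wrist','w21.png')
E
```

```text
t: 16.57
ee_pos: [0.6187, -0.0988, 0.0597]
eef_rot: [0.41, 0.595, 0.414, -0.553]
contact_force: [-0.6, 0.7, -0.2]
finger_gap: 0.168
t16.57 tray xy [95.6 -0.1] z59.7 head -0.6deg F [-0.6  0.7 -0.2] gap 14.8mm tilt -0.9982
cur-heading units x 0.03 y -0.08 z -0.00
tgt-heading units x 0.03 y -0.08 z -0.01
turn units -0.09
```

View pics/w21.png

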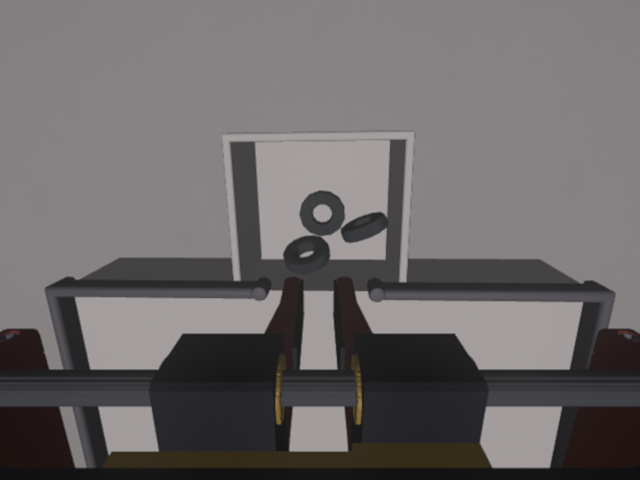

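All three rings are in the slot, at (322,212), (307,253) and (364,227). I'll retreat upwards and back, then check everything.

```bash
python3 -m inch '[[[0.17,-0.2,-0.3,0,0],[0.17,-1,-0.3,0,0],[0.17,-1,-0.3,0,0],[0.17,-1,-0.5,0,0],[0.17,-1,-0.5,-0.5,0],[0.17,-1,-0.5,-0.5,0],[0.17,-1,-0.3,-0.5,0],[0.17,-0.5,0,0,0],[0.17,0,0,0,0],[0.17,0,0,0,0]]]'
python3 - <<'E'
from h import *
state()
a=snap('wrist','w22.png')
im=snap('side','s22.png')
x=cv2.resize(im[60:460,180:430],None,fx=1.2,fy=1.2)
b=np.hstack([cv2.resize(a,(480,480)),x]); cv2.imwrite('pics/f22.png',b[:,:,::-1])
E
```

```text
t: 17.45
ee_pos: [0.5625, -0.0564, 0.1988]
eef_rot: [0.408, 0.595, 0.416, -0.554]
contact_force: [-0.0, -0.4, 0.4]
finger_gap: 0.169
t17.45 tray xy [29.  22.7] z198.8 head -0.6deg F [-0.  -0.4  0.4] gap 14.9mm tilt -0.9983
```

View pics/f22.png

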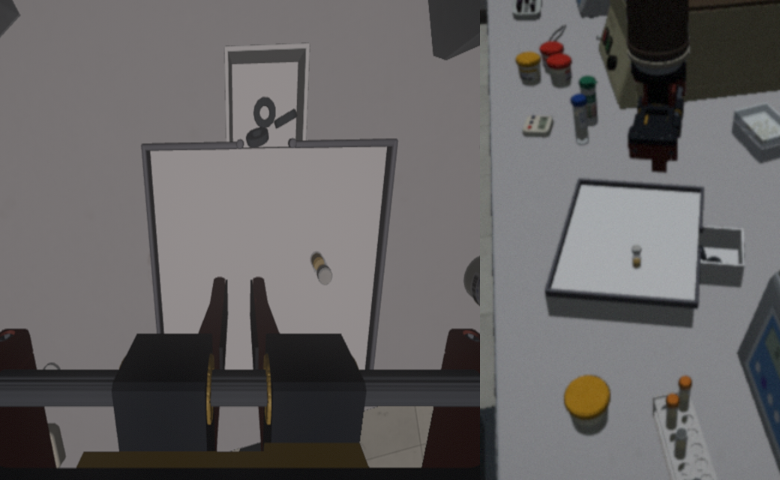

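The board is empty apart from the vial, which stands upright in its original place. All three rings are in the slot, the cup and the tube have not moved, and the robot is clear.

```bash
python3 -c "
from h import *
print(ctrl.hand_in())"
```

```text
the job is handed in; nothing more can be done
None
```

All three rings are off the board and in the slot. I pushed them through the gate one at a time with the slightly opened fingertips, and each had dropped before I started the next. The job was handed in at about 17.6 s, inside the 56 s limit.

**Last checks:** the final wrist and side pictures show three rings in the slot and none on the board. The vial is upright in its place, and the cup and tube look untouched. In the readings I printed, contact forces were only a few newtons.

**What did not go to plan:**
- **Third ring:** on the first try the fingertips rode about 1 mm too high and slid over it, at one point reading about 4 N. I backed off, came down lower and pushed again, which worked.
- **In the slot:** one ring lies flat. The other two are tilted against it or the walls.
- **Cameras:** the side and wrist cameras disagreed by about 4 mm across the tray, so I lined up at the gate with the wrist picture.

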